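# Find the loose steamer slat and set it aside

### The arm

A 6-joint arm with a two-finger parallel gripper is mounted at the origin on the work surface. World frame = base frame: x ahead of the robot, y to its left, z up, the work surface at z = 0. Lengths are in m, angles in degrees, forces in N, time in s.
With the tool pointing down it reaches from about 0.375 to 0.825 m from the base axis. Payload 5.5 kg.
Tool frame: the origin (TCP) lies on the centre line of the jaws, within the pads' length; the fingertips stand 25 mm ahead of it and the grasp point (between the pads) lies 6 mm ahead of it (tcp_to_tips is the distance from the TCP to the fingertips, in m); y points along the fingers, z is the direction in which the jaws open and shut, and the axes are right-handed (so a half turn about y gives the same grasp; the last joint's range is limited). The gripper opens to 85 mm and grips with 20 to 120 N. Pads are 22 mm wide; open, the fingers measure 114 mm over their backs; the gripper's body (76 mm by 85 mm) begins 54 mm behind the grasp point. The pads swing forward as they close: fully open they stand 13 mm farther back than shut.
Start: joints at [-67.953, 17.962, -2.699, 69.339, 0, 90], TCP at [0.225, -0.556, 0.256] pointing down, gripper open.
Joint ranges: [-152.73, 152.73], [-39.44, 99.34], [-58.76, 71.6], [-118.89, 123.64], [-81.53, 83.1], [-180, 180]. Speed limits (degrees/s): [136.94, 136.94, 172.46, 180, 180, 180].

### API

Orientations are given as a 3x3 rotation matrix whose columns are the frame's x, y, z axes.
In Python, from bench import read_state, get_image, get_calibration, hand_in, tcp_to_tips gives the robot as it stands.
- The arm moves only by the tool step_arm, never from a script. Its argument "steps" is a list of rows, each an object of numbers: "x", "y", "z": the shift along the tool's x, y, z in m; "roll": the turn about the tool's y in degrees; "jaw": the closure, from 0 (fully open) to 1 (shut). A call has 1 to 20 rows; each row shifts and turns the pose as measured when the row begins, along the tool's axes as they then stand; what a row does not reach is not made up. A row lasts 1/12 s, in which the tool goes at most 41.7 mm and 7.16 degrees, less where a joint would pass 70% of its speed; a pose out of reach is approached as far as the arm can. A call with a gripper value outside its range is refused whole. The fingers move at their own pace and stop on an object; the grip force is fixed at half the most. Time passes only in rows, so rows that do not move let the fingers close. It gives the time, the measured TCP pose, the force and the opening at its end, in the units of the state.
- read_state(): the state, without advancing time (a new reading comes with each control period).
- get_image(name): name is "scene" or "top"; returns the picture (400x640x3 uint8, red, green, blue); there is no depth.
- get_calibration(name): a dict with "K" (3x3 intrinsics, pixels), "position" and "orientation" of the camera in the world. Camera axes: x right, y up, looking along -z (the intrinsics and any distortion apply to the point x, -y, -z); pixel columns grow to the right and rows downward; lengths in m; the calibration is good to about 2 mm. A picture is of the moment at which its call begins. get_calibration takes no time and is no camera call.
- hand_in(): hands the job in, once; it reports no verdict.
The state is a dict: "clock": time; "qpos": joint angles; "qd": joint speeds; "tau": joint torques, N m; "position": TCP position; "eef_rot": TCP orientation; "contact_force": force on the tool from outside, world axes, zero at the start; "wrist_torque": the same for the moment, N m; "finger_gap": finger opening in m.
Only numpy, scipy, OpenCV 4.12 (cv2) and the standard library are available. Lean on these libraries where they do the work, as an engineer would, in place of code of your own. Each camera call takes 0.05 s, during which the arm holds its last target.

### The job

One of the four wooden slats in the steel steamer box has lost its catch, but they all look alike: nudge them towards the open mouth to feel which one gives, and slide that one fully out through the mouth. Then lay it gently in the blue spoon rest, standing on its foot fully inside the rim, and leave the other slats and everything else where they are.

Things in the scene. Friction and masses are not known exactly. Their poses are not given: they have to be found in the camera images.
- steamer: Steel steamer box, fixed, open on top, 232 mm (x) by 206 mm (y) outside. Origin: centre of its underside. Floor top at z = 6 mm. Walls 65 mm tall, 6 mm thick at x = +/-113 mm and y = +103 mm; wire handles on the x walls out to x = +/-140 mm. Inside, four slots along y, centred at x = -78, -26, +26, +78 mm, lips' top at z = 19 mm. The lips hold the slats' feet down: slats cannot be lifted, only slid out along -y.
- steamer_mouth (a point): Centre of the steamer's open side (no wall), at its y = -100 mm, x = 0, at floor height z = 6 mm; same axes as the steamer. A slat slides out here along -y and drops the 6 mm to the counter.
- steamer_rear (a point): Middle of the free space behind the slats, at steamer y = +62 mm, x = 0, z = 19 mm (lip height); same axes as the steamer. The space reaches from the slats' rear ends (y = +25 mm) to the rear wall (y = +100 mm) behind all four slots; closed fingers go in here from above to push a slat towards the mouth.
- slat_a_mid (a point): Wooden slat a, 90 to 180 g, at first in the slot at steamer x = -78, y = -35 mm. This point: its centre, 22.5 mm above its underside. 120 mm long (its y), 45 mm tall; foot 40 mm wide, 6 mm high, upright body 22 mm wide (its x), top 32 mm above the lips. All look alike: three have a hidden catch (3 mm play, then a hard stop); the loose one, any of a to d, slides with under 3 N.
- slat_b_mid (a point): Wooden slat b, 90 to 180 g, at first in the slot at steamer x = -26, y = -35 mm. This point: its centre, 22.5 mm above its underside. 120 mm long (its y), 45 mm tall; foot 40 mm wide, 6 mm high, upright body 22 mm wide (its x), top 32 mm above the lips. All look alike: three have a hidden catch (3 mm play, then a hard stop); the loose one, any of a to d, slides with under 3 N.
- slat_c_mid (a point): Wooden slat c, 90 to 180 g, at first in the slot at steamer x = +26, y = -35 mm. This point: its centre, 22.5 mm above its underside. 120 mm long (its y), 45 mm tall; foot 40 mm wide, 6 mm high, upright body 22 mm wide (its x), top 32 mm above the lips. All look alike: three have a hidden catch (3 mm play, then a hard stop); the loose one, any of a to d, slides with under 3 N.
- slat_d_mid (a point): Wooden slat d, 90 to 180 g, at first in the slot at steamer x = +78, y = -35 mm. This point: its centre, 22.5 mm above its underside. 120 mm long (its y), 45 mm tall; foot 40 mm wide, 6 mm high, upright body 22 mm wide (its x), top 32 mm above the lips. All look alike: three have a hidden catch (3 mm play, then a hard stop); the loose one, any of a to d, slides with under 3 N.
- spoon_rest: Blue ceramic spoon rest, a loose oblong dish of 0.7 kg: outside 190 mm along its x, 120 mm along its y, rim 22 mm high, walls 8 mm thick, inner floor 174 by 104 mm and 8 mm above the counter; a flat lip 8 mm high sticks out to x = -135 mm. Origin: centre of its underside.
- bowls: Bystander, leave alone: stack of blue plastic bowls, 146 mm across, 92 mm tall. Origin: centre of its underside.
- cruet: Bystander, leave alone: small green glass cruet with a twist cap, 52 mm across, 140 mm tall. Origin: centre of its underside.
- mortar: Bystander, leave alone: grey stone mortar, 156 mm across, 90 mm tall. Origin: centre of its underside.
- salt_jar: Bystander, leave alone: terracotta salt jar, 80 mm across, 90 mm tall. Origin: centre of its underside.
Not all that is in view belongs to the job. Leave any black or purple look-alike of the part that bears slat_b_mid alone.

How it is judged:
By the outcome, as a careful person would: the job done as asked, in the order asked, and still so for the second after the job is handed in, with the robot touching nothing.
It also fails if it takes over 69 s, if anything falls off the work surface, if the arm or the gripper's body presses on something with over 40 N, if the wrist force passes 120 N, or if a joint passes its speed limit or range.

## Working session

There is one attempt and no reset: what is moved stays moved. The work goes in short steps, Python scripts to look and compute and a tool call to move; the robot and the scene stay as the last step left them, time stands still between calls to the robot, and variables do not carry over. Pictures are saved under pics/ and viewed, and the job is handed in when it is done.

Besides the shell and the picture viewer there is one more tool, called after "Call:" by a JSON object that holds its "op" and its "data", one argument or row to a line. step_arm: Moves the arm, as the interface text tells. Its arguments: {"type":"object","properties":{"steps":{"type":"array"}},"required":["steps"]}

```bash
mkdir -p pics; ls; python3 - <<'E'
from bench import *
import cv2,numpy as np
np.set_printoptions(precision=4,suppress=True)
for n in("scene","top"):
    im=get_image(n); cv2.imwrite(f"pics/{n}0.png",im[:,:,::-1]); c=get_calibration(n); print(n,c)
s=read_state(); print(s); print(tcp_to_tips)
E
```

```text
pics
scene {'K': array([[410.677 ,   0.    , 323.7677],
       [  0.    , 410.677 , 203.6436],
       [  0.    ,   0.    ,   1.    ]]), 'position': array([1.078 , 0.5278, 0.8636]), 'orientation': array([[-0.7362, -0.4791,  0.478 ],
       [ 0.6765, -0.5389,  0.502 ],
       [ 0.0171,  0.6929,  0.7208]])}
top {'K': array([[378.4615,   0.    , 318.6049],
       [  0.    , 378.4615, 200.0176],
       [  0.    ,   0.    ,   1.    ]]), 'position': array([ 0.4227, -0.0461,  1.0413]), 'orientation': array([[-0.0117,  0.9919, -0.1269],
       [-0.9998, -0.0139, -0.017 ],
       [-0.0186,  0.1266,  0.9918]])}
{'clock': 0.1, 'qpos': array([-67.9514,  17.9993,  -2.75  ,  69.3386,  -0.002 ,  89.9992]), 'qd': array([-0.022 , -0.1156,  0.0464, -0.0638,  0.0253, -0.0778]), 'tau': array([  0.0002, -54.0767,  34.0541,   0.0112,  -0.0001,   0.    ]), 'position': array([ 0.225 , -0.5557,  0.2555]), 'eef_rot': array([[-0.9269, -0.0006,  0.3754],
       [-0.3754,  0.0014, -0.9269],
       [ 0.    , -1.    , -0.0015]]), 'contact_force': array([ 0.5081, -0.2146,  0.09  ]), 'wrist_torque': array([0.0186, 0.0425, 0.0263]), 'finger_gap': 0.08536819298406596}
0.025
```

View pics/scene0.png

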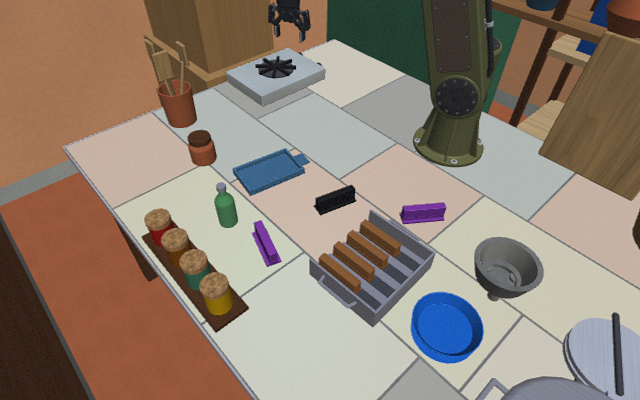

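View pics/top0.png

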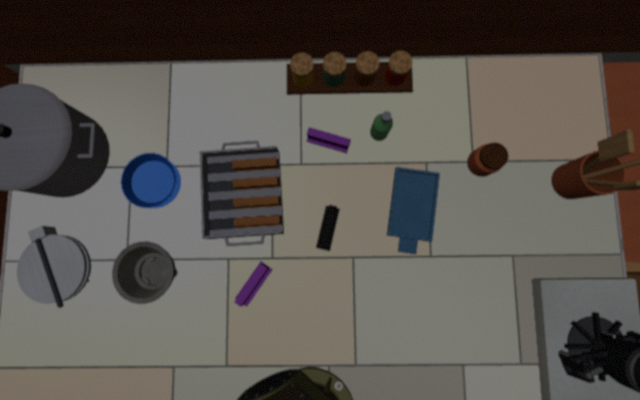

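The top view shows four brown slats in the steamer at about (255,163), (258,182), (258,201) and (256,221). The mouth faces right (world -y). The black look-alike is at (328,228), the purple ones at (328,140) and (253,284), and the blue spoon rest at (415,205). The brown slats in the steamer's slots fit the description, and I'll confirm that in an enlarged crop.

```bash
python3 - <<'E'
import cv2
a=cv2.imread("pics/top0.png")
c=cv2.resize(a[130:260,190:350],None,fx=5,fy=4.6,interpolation=cv2.INTER_CUBIC)
c=cv2.resize(a[135:255,190:350],None,fx=5,fy=5,interpolation=cv2.INTER_CUBIC);cv2.imwrite("pics/crop_top.png",cv2.convertScaleAbs(c,alpha=1.6))
c=cv2.resize(a[155:265,375:455],None,fx=5,fy=5,interpolation=cv2.INTER_CUBIC);cv2.imwrite("pics/crop_rest.png",cv2.convertScaleAbs(c,alpha=1.6))
b=cv2.imread("pics/scene0.png")
c=cv2.resize(b[200:330,300:440],None,fx=4.5,fy=4.5,interpolation=cv2.INTER_CUBIC);cv2.imwrite("pics/crop_sc.png",c)
E
```

```text
(no output)
```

View pics/crop_top.png

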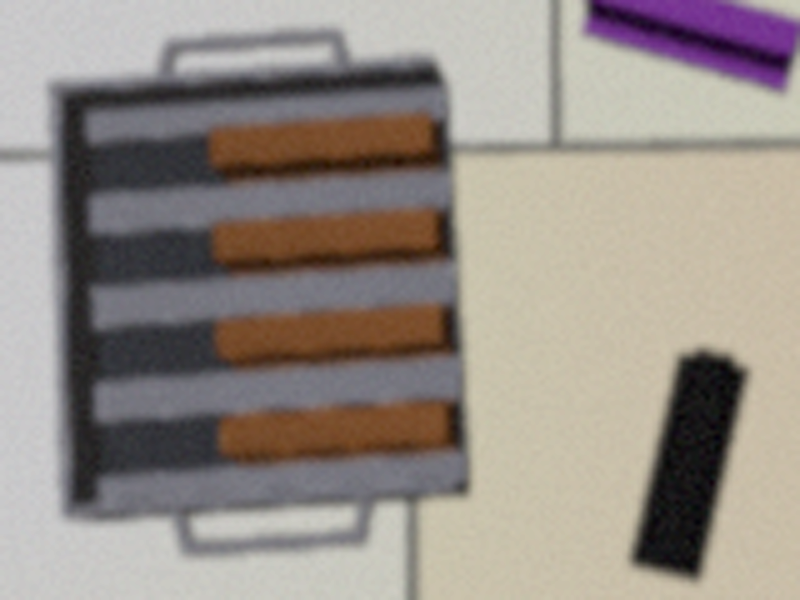

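View pics/crop_rest.png

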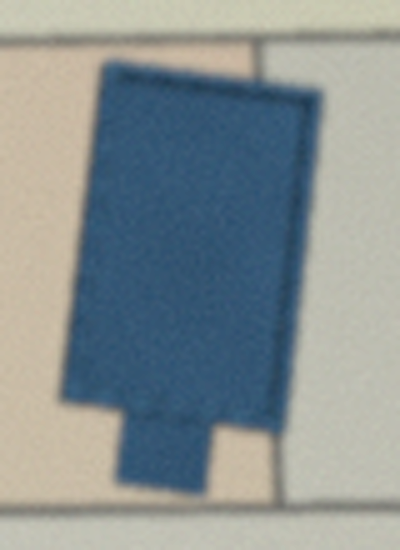

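View pics/crop_sc.png

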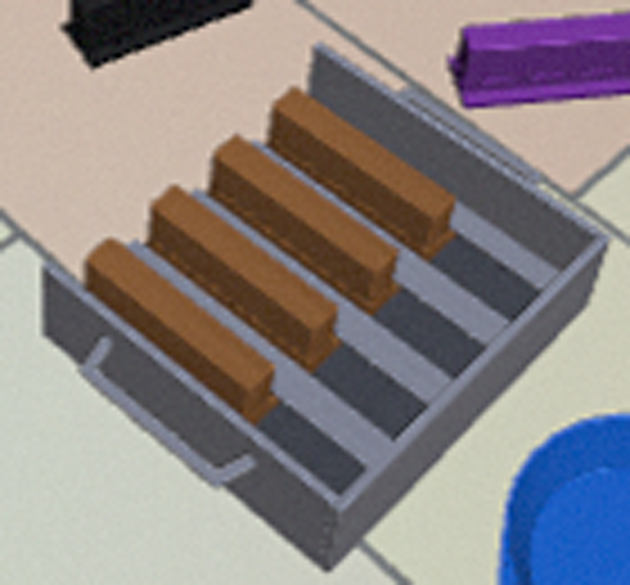

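The crops confirm four brown slats under the steamer's lips; they are a to d from bottom to top, at top-crop centres of about (336,430), (332,333), (328,236) and (322,140). The black and purple pieces lie loose outside. Next I'll fit the poses.

```bash
cat > h.py <<'E'
import numpy as np,cv2
from bench import *
np.set_printoptions(precision=4,suppress=True)
def cam(n):
    c=get_calibration(n); return c["K"],np.array(c["position"]),np.array(c["orientation"])
def proj(n,P):
    K,p,R=cam(n); q=(np.atleast_2d(P)-p)@R; q=q*[1,-1,-1]; u=q@K.T; return u[:,:2]/u[:,2:]
def ray(n,uv,z):
    K,p,R=cam(n); uv=np.atleast_2d(uv).astype(float); d=np.linalg.inv(K)@np.c_[uv,np.ones(len(uv))].T
    d=R@(d*np.array([[1],[-1],[-1]])); t=(z-p[2])/d[2]; return (p[:,None]+d*t).T
def crop(x,f,o): return (np.array(x,float)+.5)/f-.5+np.array(o)
def T(p,q):
    x,y,a=p; q=np.array(q,float); c,s=np.cos(a),np.sin(a)
    return np.c_[x+c*q[:,0]-s*q[:,1],y+s*q[:,0]+c*q[:,1],q[:,2]]
E
python3 - <<'E'
from h import *
from scipy.optimize import least_squares
b=cv2.imread("pics/scene0.png")
c=cv2.resize(b[140:200,220:320],None,fx=7,fy=7,interpolation=cv2.INTER_CUBIC);cv2.imwrite("pics/crop_sr.png",c)
S=[[-.078,-.035,.051],[-.026,-.035,.051],[.026,-.035,.051],[.078,-.035,.051]]
ut=crop([(336,430),(332,333),(328,236),(322,140)],5,(190,135))
us=crop([(363,153),(305,204),(244,257),(181,316)],4.5,(300,200))
for lab,(wt,ws) in dict(both=(1,1),top=(1,0),scene=(0,1)).items():
    r=least_squares(lambda p:np.r_[wt*(proj("top",T(p,S))-ut).ravel(),ws*(proj("scene",T(p,S))-us).ravel()],[.45,.1,0])
    print(lab,r.x[:2],np.degrees(r.x[2]),np.abs(r.fun).max())
R=[[.095,.06,.022],[.095,-.06,.022],[-.095,-.06,.022],[-.095,.06,.022]]
ur=crop([(105,62),(322,90),(280,432),(62,402)],5,(375,155))
r=least_squares(lambda p:(proj("top",T(p,R))-ur).ravel(),[.45,-.25,0]);print("rest",r.x[:2],np.degrees(r.x[2]),np.abs(r.fun).max())
print(ray("top",(382,130),.1),ray("top",(165,180),.06))
# black block, purple
for n,uv in dict(blk=(328,228),pur1=(328,140),pur2=(253,284)).items(): print(n,ray("top",uv,.04))
E
```

```text
both [0.575  0.1749] 3.667598811687194 1.5923901341569149
top [0.5728 0.1731] 3.2407183347212145 0.16535680710194356
scene [0.578  0.1773] 3.936429630849741 0.26293213364164103
rest [ 0.5401 -0.2835] -9.206361553981024 0.808398668635192
[[ 0.7215 -0.1944  0.1   ]] [[0.6075 0.3775 0.06  ]]
blk [[ 0.4759 -0.0529  0.04  ]]
pur1 [[ 0.7151 -0.0564  0.04  ]]
pur2 [[0.3329 0.1444 0.04  ]]
```

View pics/crop_sr.png

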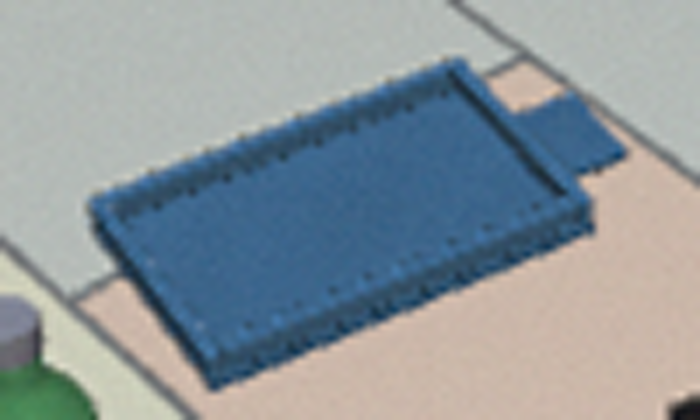

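Call:
{"op": "step_arm", "data": {
  "steps": [
    {"roll":-7.1,"jaw":1},
    {"roll":-7.1,"jaw":1},
    {"roll":-7.1,"jaw":1},
    {"roll":-7.1,"jaw":1},
    {"roll":-7.1,"jaw":1},
    {"roll":-7.1,"jaw":1},
    {"roll":-7.1,"jaw":1},
    {"roll":-7.1,"jaw":1},
    {"roll":-7.1,"jaw":1},
    {"roll":-7.1,"jaw":1}
  ]
}}

```text
validation failed for argument at $.st...
```

```bash
cat >> h.py <<'E'
from scipy.optimize import least_squares
def go(target,yaw=None):
    s=read_state(); R=np.array(s["eef_rot"]); p=np.array(s["position"])
    h=np.degrees(np.arctan2(R[1,2],R[0,2]))
    print("clock",s["clock"],"pos",p,"heading z",h,"F",np.array(s["contact_force"]),"gap",s["finger_gap"])
    print("tilt y",R[:,1]); d=np.array(target)-p; print("tool shift",R.T@d)
    if yaw is not None: print("roll",-((yaw-h+180)%360-180))
ST=(.575,.1749,np.radians(3.67))
E
python3 - <<'E'
from h import *
ur=crop([(105,62),(322,90),(280,432),(62,402)],5,(375,155))
us=crop([(212,360),(92,205),(458,60),(592,195)],7,(220,140))
R=[[.095,.06,.022],[.095,-.06,.022],[-.095,-.06,.022],[-.095,.06,.022]]
for wt,ws in((1,1),(1,0),(0,1)):
    r=least_squares(lambda p:np.r_[wt*(proj("top",T(p,R))-ur).ravel(),ws*(proj("scene",T(p,R))-us).ravel()],[.45,-.25,0]);print("rest",r.x[:2],np.degrees(r.x[2]),np.abs(r.fun).max())
print(T(ST,[[x,.062,.03] for x in (-.078,-.026,.026,.078)]))
g=T(ST,[[-.078,.05,.15]])[0]; print(g); go(g,3.67)
print(read_state()["qpos"])
E
```

```text
rest [ 0.5419 -0.284 ] -8.863613929945771 1.382016892758486
rest [ 0.5401 -0.2835] -9.206361553981024 0.808398668635192
rest [ 0.5447 -0.2837] -8.157658599146355 0.8670594248899022
[[0.4932 0.2318 0.03  ]
 [0.5451 0.2351 0.03  ]
 [0.597  0.2384 0.03  ]
 [0.6489 0.2418 0.03  ]]
[0.494  0.2198 0.15  ]
clock 0.1 pos [ 0.225  -0.5557  0.2555] heading z -67.9506573171407 F [ 0.5081 -0.2146  0.09  ] gap 0.08536819298406596
tilt y [-0.0006  0.0014 -1.    ]
tool shift [-0.5404  0.1064 -0.6176]
roll -71.62065731714068
[-67.9514  17.9993  -2.75    69.3386  -0.002   89.9992]
```

Call:
{"op": "step_arm", "data": {
  "steps": [
    {"x":0,"y":0,"z":0,"roll":-7.1,"jaw":1},
    {"x":0,"y":0,"z":0,"roll":-7.1,"jaw":1},
    {"x":0,"y":0,"z":0,"roll":-7.1,"jaw":1},
    {"x":0,"y":0,"z":0,"roll":-7.1,"jaw":1},
    {"x":0,"y":0,"z":0,"roll":-7.1,"jaw":1},
    {"x":0,"y":0,"z":0,"roll":-7.1,"jaw":1},
    {"x":0,"y":0,"z":0,"roll":-7.1,"jaw":1},
    {"x":0,"y":0,"z":0,"roll":-7.1,"jaw":1},
    {"x":0,"y":0,"z":0,"roll":-7.1,"jaw":1},
    {"x":0,"y":0,"z":0,"roll":-7.1,"jaw":1}
  ]
}}

```text
clock: 0.93
position: [0.2238, -0.5526, 0.2501]
eef_rot: [[0.069, -0.004, 0.998], [-0.998, 0.011, 0.069], [-0.011, -1.0, -0.004]]
contact_force: [0.2, 0.2, 1.0]
finger_gap: -0.0001
```

```bash
python3 - <<'E'
from h import *
go([.494,.2198,.2],3.67)
E
```

```text
clock 0.9333 pos [ 0.2238 -0.5526  0.2501] heading z 3.9391373164667765 F [0.1755 0.1823 0.9582] gap -0.00010902453640225148
tilt y [-0.0044  0.011  -0.9999]
tool shift [-0.7514  0.0574  0.3228]
roll 0.2691373164667823
```

Call:
{"op": "step_arm", "data": {
  "steps": [
    {"x":-0.038,"y":0,"z":0.016,"roll":0,"jaw":1},
    {"x":-0.038,"y":0,"z":0.016,"roll":0,"jaw":1},
    {"x":-0.038,"y":0,"z":0.016,"roll":0,"jaw":1},
    {"x":-0.038,"y":0,"z":0.016,"roll":0,"jaw":1},
    {"x":-0.038,"y":0,"z":0.016,"roll":0,"jaw":1},
    {"x":-0.038,"y":0,"z":0.016,"roll":0,"jaw":1},
    {"x":-0.038,"y":0,"z":0.016,"roll":0,"jaw":1},
    {"x":-0.038,"y":0,"z":0.016,"roll":0,"jaw":1},
    {"x":-0.038,"y":0,"z":0.016,"roll":0,"jaw":1},
    {"x":-0.038,"y":0,"z":0.016,"roll":0,"jaw":1},
    {"x":-0.038,"y":0,"z":0.016,"roll":0,"jaw":1},
    {"x":-0.038,"y":0,"z":0.016,"roll":0,"jaw":1},
    {"x":-0.038,"y":0,"z":0.016,"roll":0,"jaw":1},
    {"x":-0.038,"y":0,"z":0.016,"roll":0,"jaw":1},
    {"x":-0.038,"y":0,"z":0.016,"roll":0,"jaw":1}
  ]
}}

```text
clock: 2.18
position: [0.4185, 0.0378, 0.25]
eef_rot: [[0.06, -0.007, 0.998], [-0.998, 0.014, 0.06], [-0.015, -1.0, -0.006]]
contact_force: [1.3, -0.8, -0.3]
finger_gap: 0.0
```

```bash
python3 - <<'E'
from h import *
go([.494,.2198,.15],3.67); s=read_state();print(s["qd"])
E
```

```text
clock 2.1833 pos [0.4185 0.0378 0.25  ] heading z 3.450873064238348 F [ 1.3131 -0.766  -0.3013] gap 2.3875649779584218e-05
tilt y [-0.0071  0.0143 -0.9999]
tool shift [-0.1757  0.1021  0.0869]
roll -0.21912693576166475
[64.5503 19.2625 19.5424 -1.4214 -0.088  63.9507]
```

Call:
{"op": "step_arm", "data": {
  "steps": [
    {"x":-0.035,"y":0.01,"z":0.018,"roll":0,"jaw":1},
    {"x":-0.035,"y":0.01,"z":0.018,"roll":0,"jaw":1},
    {"x":-0.035,"y":0.02,"z":0.018,"roll":0,"jaw":1},
    {"x":-0.035,"y":0.02,"z":0.018,"roll":0,"jaw":1},
    {"x":-0.02,"y":0.02,"z":0.01,"roll":0,"jaw":1},
    {"x":0,"y":0,"z":0,"roll":0,"jaw":1},
    {"x":0,"y":0,"z":0,"roll":0,"jaw":1}
  ]
}}

```text
clock: 2.77
position: [0.4891, 0.2115, 0.1726]
eef_rot: [[0.072, -0.004, 0.997], [-0.997, 0.016, 0.072], [-0.016, -1.0, -0.002]]
contact_force: [0.4, -0.4, 0.8]
finger_gap: -0.0001
```

```bash
python3 - <<'E'
from h import *
go([.494,.2198,.055],3.67); s=read_state();print(s["qd"])
for n in("scene","top"):
    im=get_image(n); cv2.imwrite(f"pics/{n}1.png",im[:,:,::-1])
b=cv2.imread("pics/scene1.png");c=cv2.resize(b[120:330,290:450],None,fx=2.8,fy=2.8,interpolation=cv2.INTER_CUBIC)
b=cv2.imread("pics/top1.png");d=cv2.resize(b[110:260,170:300],None,fx=2.8,fy=2.8,interpolation=cv2.INTER_CUBIC)
o=np.zeros((max(len(c),len(d)),c.shape[1]+d.shape[1],3),np.uint8);o[:len(c),:c.shape[1]]=c;o[:len(d),c.shape[1]:]=d
cv2.imwrite("pics/pair1.png",o);print(o.shape)
E
```

```text
clock 2.7667 pos [0.4891 0.2115 0.1726] heading z 4.129903749512642 F [ 0.4049 -0.4345  0.8488] gap -8.317880676373692e-05
tilt y [-0.0036  0.016  -0.9999]
tool shift [-0.006   0.1177  0.0057]
roll 0.4599037495126481
[ 1.9926  3.0461 -0.5421 -1.5883  0.672   0.6444]
(588, 812, 3)
```

View pics/pair1.png

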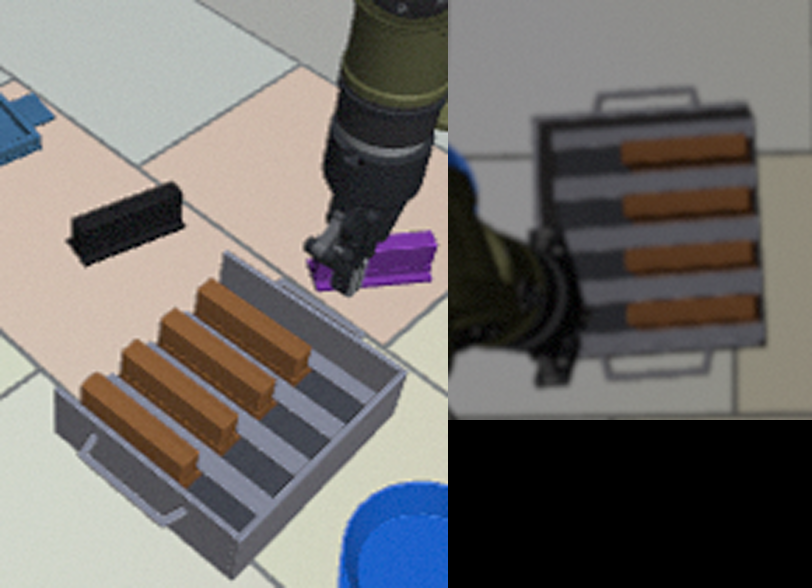

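Call:
{"op": "step_arm", "data": {
  "steps": [
    {"x":-0.004,"y":0.03,"z":0.005,"roll":0.4,"jaw":1},
    {"x":-0.002,"y":0.03,"z":0,"roll":0,"jaw":1},
    {"x":0,"y":0.025,"z":0,"roll":0,"jaw":1},
    {"x":0,"y":0.015,"z":0,"roll":0,"jaw":1},
    {"x":0,"y":0,"z":0,"roll":0,"jaw":1},
    {"x":0,"y":0,"z":0,"roll":0,"jaw":1}
  ]
}}

```text
clock: 3.37
position: [0.497, 0.2131, 0.0778]
eef_rot: [[0.054, 0.007, 0.999], [-0.998, 0.019, 0.054], [-0.018, -1.0, 0.008]]
contact_force: [0.3, -0.3, -0.7]
finger_gap: -0.0002
```

```bash
python3 - <<'E'
from h import *
go(T(ST,[[-.078,.04,.055]])[0],3.67); s=read_state();print(s["qd"])
R=np.array(s["eef_rot"]);p=np.array(s["position"])
im=get_image("scene"); cv2.imwrite(f"pics/scene2.png",im[:,:,::-1])
print(proj("scene",p+.025*R[:,1]),proj("top",p+.025*R[:,1]))
b=cv2.imread("pics/scene2.png");c=cv2.resize(b[170:320,320:440],None,fx=4,fy=4,interpolation=cv2.INTER_CUBIC)
cv2.imwrite("pics/c2.png",c)
E
```

```text
clock 3.3667 pos [0.497  0.2131 0.0778] heading z 3.080486556207481 F [ 0.2706 -0.316  -0.7151] gap -0.00018921370265333282
tilt y [ 0.007   0.0185 -0.9998]
tool shift [ 0.0035  0.0227 -0.0027]
roll -0.5895134437925265
[-1.1017 -0.324  -1.0202 -0.058  -0.1601 -0.0124]
[[404.7481 249.6551]] [[226.4791 220.9279]]
```

View pics/c2.png

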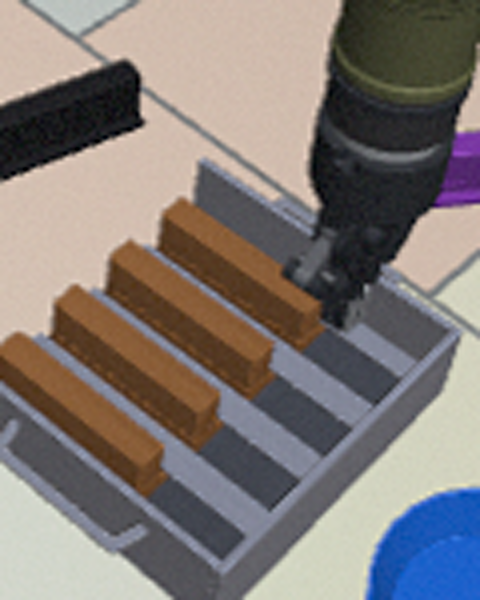

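Call:
{"op": "step_arm", "data": {
  "steps": [
    {"x":0,"y":0.016,"z":-0.002,"roll":-0.6,"jaw":1},
    {"x":0,"y":0.012,"z":0,"roll":0,"jaw":1},
    {"x":0,"y":0,"z":0,"roll":0,"jaw":1}
  ]
}}

```text
clock: 3.67
position: [0.499, 0.2133, 0.0547]
eef_rot: [[0.062, 0.015, 0.998], [-0.998, 0.022, 0.062], [-0.021, -1.0, 0.016]]
contact_force: [0.2, 0.6, 0.1]
finger_gap: 0.0
```

Call:
{"op": "step_arm", "data": {
  "steps": [
    {"x":0.003,"y":0,"z":0,"roll":0,"jaw":1},
    {"x":0.003,"y":0,"z":0,"roll":0,"jaw":1}
  ]
}}

```text
clock: 3.83
position: [0.5004, 0.2074, 0.0563]
eef_rot: [[0.062, 0.017, 0.998], [-0.998, 0.022, 0.062], [-0.021, -1.0, 0.018]]
contact_force: [-0.4, -0.3, 0.2]
finger_gap: 0.0006
```

Call:
{"op": "step_arm", "data": {
  "steps": [
    {"x":0.003,"y":0,"z":0,"roll":0,"jaw":1},
    {"x":0.002,"y":0,"z":0,"roll":0,"jaw":1}
  ]
}}

```text
clock: 4.0
position: [0.5018, 0.2025, 0.0578]
eef_rot: [[0.062, 0.019, 0.998], [-0.998, 0.024, 0.061], [-0.023, -1.0, 0.02]]
contact_force: [-1.0, 5.7, -0.1]
finger_gap: -0.0
```

Call:
{"op": "step_arm", "data": {
  "steps": [
    {"x":0.003,"y":0.001,"z":-0.001,"roll":0,"jaw":1}
  ]
}}

```text
clock: 4.08
position: [0.502, 0.202, 0.058]
eef_rot: [[0.063, 0.02, 0.998], [-0.998, 0.031, 0.062], [-0.03, -0.999, 0.022]]
contact_force: [-1.6, 15.0, 3.9]
finger_gap: -0.0002
```

Call:
{"op": "step_arm", "data": {
  "steps": [
    {"x":0.003,"y":0.001,"z":-0.001,"roll":0,"jaw":1}
  ]
}}

```text
clock: 4.17
position: [0.5021, 0.202, 0.0582]
eef_rot: [[0.064, 0.021, 0.998], [-0.997, 0.039, 0.063], [-0.038, -0.999, 0.024]]
contact_force: [-1.5, 11.1, 1.1]
finger_gap: 0.0001
```

Call:
{"op": "step_arm", "data": {
  "steps": [
    {"x":0.003,"y":0.001,"z":-0.001,"roll":0,"jaw":1}
  ]
}}

```text
clock: 4.25
position: [0.502, 0.2019, 0.0583]
eef_rot: [[0.066, 0.022, 0.998], [-0.997, 0.046, 0.065], [-0.045, -0.999, 0.025]]
contact_force: [-2.0, 9.6, 0.8]
finger_gap: 0.0003
```

Call:
{"op": "step_arm", "data": {
  "steps": [
    {"x":-0.006,"y":0,"z":0,"roll":0,"jaw":1},
    {"x":-0.006,"y":0,"z":0,"roll":0,"jaw":1},
    {"x":0,"y":0,"z":0.02,"roll":0,"jaw":1},
    {"x":0,"y":0,"z":0.02,"roll":0,"jaw":1},
    {"x":0,"y":0,"z":0.008,"roll":0,"jaw":1},
    {"x":0,"y":0,"z":0,"roll":0,"jaw":1}
  ]
}}

```text
clock: 4.75
position: [0.5504, 0.2183, 0.0617]
eef_rot: [[0.066, 0.023, 0.998], [-0.997, 0.045, 0.065], [-0.043, -0.999, 0.026]]
contact_force: [0.4, -0.1, 0.5]
finger_gap: 0.0003
```

```bash
python3 - <<'E'
from h import *
go(T(ST,[[-.026,.04,.055]])[0],3.67); s=read_state();print(s["qd"])
E
```

```text
clock 4.75 pos [0.5504 0.2183 0.0617] heading z 3.732557629835378 F [ 0.4127 -0.1413  0.534 ] gap 0.0003424043753459906
tilt y [ 0.0235  0.0448 -0.9987]
tool shift [ 0.0052  0.0064 -0.0044]
roll 0.06255762983536783
[ 0.2324  0.0761 -0.0063  0.344  -0.2806  0.3717]
```

Call:
{"op": "step_arm", "data": {
  "steps": [
    {"x":0.002,"y":0.006,"z":-0.003,"roll":0,"jaw":1},
    {"x":0.003,"y":0.002,"z":-0.001,"roll":0,"jaw":1},
    {"x":0.003,"y":0.001,"z":-0.001,"roll":0,"jaw":1}
  ]
}}

```text
clock: 5.0
position: [0.5445, 0.2101, 0.0511]
eef_rot: [[0.067, 0.022, 0.998], [-0.997, 0.044, 0.066], [-0.042, -0.999, 0.025]]
contact_force: [-0.7, -0.0, 0.1]
finger_gap: 0.0002
```

Call:
{"op": "step_arm", "data": {
  "steps": [
    {"x":0.003,"y":0.001,"z":-0.001,"roll":0,"jaw":1},
    {"x":0.002,"y":0.001,"z":0,"roll":0,"jaw":1}
  ]
}}

```text
clock: 5.17
position: [0.5416, 0.2049, 0.0482]
eef_rot: [[0.067, 0.02, 0.998], [-0.997, 0.045, 0.066], [-0.044, -0.999, 0.023]]
contact_force: [-0.4, 8.2, 5.5]
finger_gap: 0.0001
```

Call:
{"op": "step_arm", "data": {
  "steps": [
    {"x":0.003,"y":0.001,"z":0,"roll":0,"jaw":1}
  ]
}}

```text
clock: 5.25
position: [0.5417, 0.2047, 0.0482]
eef_rot: [[0.069, 0.02, 0.997], [-0.996, 0.053, 0.067], [-0.051, -0.998, 0.024]]
contact_force: [-3.6, 16.1, 11.0]
finger_gap: 0.0002
```

Call:
{"op": "step_arm", "data": {
  "steps": [
    {"x":0.003,"y":0.001,"z":0,"roll":0,"jaw":1}
  ]
}}

```text
clock: 5.33
position: [0.5418, 0.2048, 0.0482]
eef_rot: [[0.07, 0.02, 0.997], [-0.996, 0.06, 0.069], [-0.059, -0.998, 0.024]]
contact_force: [-3.4, 10.7, 6.8]
finger_gap: -0.0004
```

Call:
{"op": "step_arm", "data": {
  "steps": [
    {"x":-0.006,"y":-0.004,"z":0,"roll":0,"jaw":1},
    {"x":-0.006,"y":-0.004,"z":0,"roll":0,"jaw":1},
    {"x":0,"y":0,"z":0.02,"roll":0,"jaw":1},
    {"x":0,"y":0,"z":0.02,"roll":0,"jaw":1},
    {"x":0,"y":0,"z":0.01,"roll":0,"jaw":1},
    {"x":0,"y":0,"z":0,"roll":0,"jaw":1}
  ]
}}

```text
clock: 5.83
position: [0.5896, 0.2201, 0.0601]
eef_rot: [[0.071, 0.019, 0.997], [-0.996, 0.058, 0.07], [-0.056, -0.998, 0.023]]
contact_force: [0.2, -0.6, -0.3]
finger_gap: 0.0002
```

```bash
python3 - <<'E'
from h import *
go(T(ST,[[.026,.04,.055]])[0],3.67); s=read_state();print(s["qd"])
E
```

```text
clock 5.8333 pos [0.5896 0.2201 0.0601] heading z 3.9981690015742744 F [ 0.2312 -0.5844 -0.2626] gap 0.0002192557701507249
tilt y [ 0.0193  0.058  -0.9981]
tool shift [0.0045 0.005  0.0084]
roll 0.3281690015742811
[ 0.3835 -0.4591 -0.7108  0.5901 -0.2419  0.2912]
```

Call:
{"op": "step_arm", "data": {
  "steps": [
    {"x":0.002,"y":0.002,"z":0.006,"roll":0.3,"jaw":1},
    {"x":0.003,"y":0.001,"z":0.002,"roll":0,"jaw":1},
    {"x":0.003,"y":0,"z":0,"roll":0,"jaw":1}
  ]
}}

```text
clock: 6.08
position: [0.5974, 0.2126, 0.0564]
eef_rot: [[0.066, 0.018, 0.998], [-0.996, 0.057, 0.065], [-0.055, -0.998, 0.022]]
contact_force: [-0.1, -0.7, -0.6]
finger_gap: 0.0001
```

Call:
{"op": "step_arm", "data": {
  "steps": [
    {"x":0.003,"y":0,"z":0,"roll":0,"jaw":1},
    {"x":0.002,"y":0,"z":0,"roll":0,"jaw":1}
  ]
}}

```text
clock: 6.25
position: [0.5965, 0.2068, 0.0557]
eef_rot: [[0.066, 0.017, 0.998], [-0.996, 0.056, 0.065], [-0.055, -0.998, 0.02]]
contact_force: [0.1, 0.0, 0.4]
finger_gap: -0.0003
```

Call:
{"op": "step_arm", "data": {
  "steps": [
    {"x":0.003,"y":0,"z":0,"roll":0,"jaw":1}
  ]
}}

```text
clock: 6.33
position: [0.5962, 0.2036, 0.0555]
eef_rot: [[0.066, 0.016, 0.998], [-0.996, 0.057, 0.065], [-0.055, -0.998, 0.02]]
contact_force: [0.0, 0.6, 0.5]
finger_gap: -0.0004
```

Call:
{"op": "step_arm", "data": {
  "steps": [
    {"x":0.003,"y":0,"z":0,"roll":0,"jaw":1}
  ]
}}

```text
clock: 6.42
position: [0.5961, 0.2003, 0.0554]
eef_rot: [[0.066, 0.016, 0.998], [-0.996, 0.057, 0.065], [-0.056, -0.998, 0.02]]
contact_force: [0.2, 1.5, 0.4]
finger_gap: -0.0002
```

Call:
{"op": "step_arm", "data": {
  "steps": [
    {"x":0.006,"y":-0.0004,"z":0.0002,"roll":0,"jaw":1},
    {"x":0.006,"y":-0.0004,"z":0.0002,"roll":0,"jaw":1},
    {"x":0.006,"y":-0.0004,"z":0.0002,"roll":0,"jaw":1},
    {"x":0.006,"y":-0.0004,"z":0.0002,"roll":0,"jaw":1},
    {"x":0.006,"y":-0.0004,"z":0.0002,"roll":0,"jaw":1},
    {"x":0.006,"y":-0.0004,"z":0.0002,"roll":0,"jaw":1}
  ]
}}

```text
clock: 6.92
position: [0.599, 0.1603, 0.0558]
eef_rot: [[0.066, 0.015, 0.998], [-0.996, 0.056, 0.065], [-0.055, -0.998, 0.019]]
contact_force: [-0.3, 0.3, 0.3]
finger_gap: -0.0002
```

```bash
cat >> h.py <<'E'
def look(k,boxs,boxt,f):
    o=[]
    for n,(x0,x1,y0,y1) in(("scene",boxs),("top",boxt)):
        im=get_image(n)[:,:,::-1]; cv2.imwrite(f"pics/{n}{k}.png",im)
        o.append(cv2.resize(im[y0:y1,x0:x1],None,fx=f,fy=f,interpolation=cv2.INTER_CUBIC))
    h=max(map(len,o)); o=[cv2.copyMakeBorder(a,0,h-len(a),0,0,cv2.BORDER_CONSTANT) for a in o]
    cv2.imwrite(f"pics/pair{k}.png",np.hstack(o)); print(np.hstack(o).shape)
E
python3 - <<'E'
from h import *
go(T(ST,[[.026,-.092,.055]])[0],3.67); s=read_state();print(s["qd"])
look(3,(290,440,170,330),(190,350,130,260),2.5)
E
```

```text
clock 6.9167 pos [0.599  0.1603 0.0558] heading z 3.7295898610618106 F [-0.3073  0.3127  0.346 ] gap -0.0002380394669591227
tilt y [ 0.0153  0.0561 -0.9983]
tool shift [ 0.0759 -0.0033  0.0028]
roll 0.05958986106182351
[-7.6038 -1.1101 -1.573  -0.2197  0.1359 -7.3575]
(400, 775, 3)
```

View pics/pair3.png

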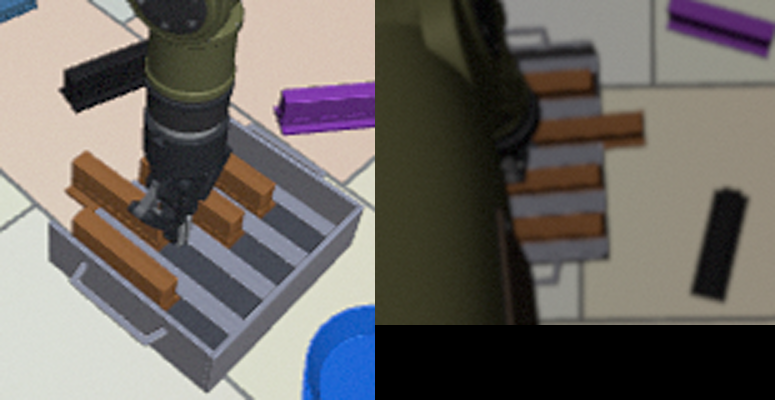

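Slat c slides freely and now sticks out of the mouth, with its front at top-crop (645,128). The other slats have not moved visibly. I'll keep pushing it out.

Call:
{"op": "step_arm", "data": {
  "steps": [
    {"x":0.006,"y":-0.0004,"z":0.0004,"roll":0,"jaw":1},
    {"x":0.006,"y":-0.0004,"z":0.0004,"roll":0,"jaw":1},
    {"x":0.006,"y":-0.0004,"z":0.0004,"roll":0,"jaw":1},
    {"x":0.006,"y":-0.0004,"z":0.0004,"roll":0,"jaw":1},
    {"x":0.006,"y":-0.0004,"z":0.0004,"roll":0,"jaw":1},
    {"x":0.006,"y":-0.0004,"z":0.0004,"roll":0,"jaw":1},
    {"x":0.006,"y":-0.0004,"z":0.0004,"roll":0,"jaw":1},
    {"x":0.006,"y":-0.0004,"z":0.0004,"roll":0,"jaw":1},
    {"x":0.006,"y":-0.0004,"z":0.0004,"roll":0,"jaw":1},
    {"x":0.005,"y":-0.0004,"z":0.0004,"roll":0,"jaw":1}
  ]
}}

```text
clock: 7.85
position: [0.6072, 0.0962, 0.0564]
eef_rot: [[0.066, 0.014, 0.998], [-0.996, 0.057, 0.065], [-0.056, -0.998, 0.018]]
contact_force: [-0.3, -0.1, -0.8]
finger_gap: 0.0001
```

```bash
python3 - <<'E'
from h import *
go(T(ST,[[.026,-.092,.055]])[0],3.67); s=read_state();print(s["qd"])
look(4,(290,440,170,330),(190,350,130,260),2.5)
E
```

```text
clock 7.85 pos [0.6072 0.0962 0.0564] heading z 3.7381254661810486 F [-0.3386 -0.1134 -0.8477] gap 9.941814208669578e-05
tilt y [ 0.0144  0.0566 -0.9983]
tool shift [ 0.0114  0.0007 -0.0012]
roll 0.0681254661810442
[-6.5456 -0.0055  0.3859  0.6154 -0.0601 -6.2301]
(400, 775, 3)
```

View pics/pair4.png

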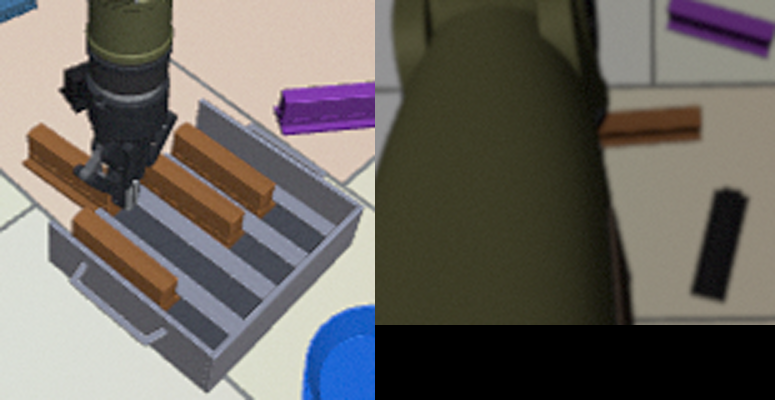

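Call:
{"op": "step_arm", "data": {
  "steps": [
    {"x":0.006,"y":-0.0004,"z":0,"roll":0,"jaw":1},
    {"x":0.006,"y":-0.0004,"z":0,"roll":0,"jaw":1},
    {"x":0.005,"y":-0.0004,"z":0,"roll":0,"jaw":1},
    {"x":0.003,"y":0,"z":0,"roll":0,"jaw":1},
    {"x":0.002,"y":0,"z":0,"roll":0,"jaw":1},
    {"x":0,"y":0,"z":0,"roll":0,"jaw":1}
  ]
}}

```text
clock: 8.45
position: [0.6093, 0.072, 0.0567]
eef_rot: [[0.066, 0.015, 0.998], [-0.996, 0.057, 0.065], [-0.056, -0.998, 0.019]]
contact_force: [0.6, -0.5, -0.6]
finger_gap: -0.0001
```

```bash
python3 - <<'E'
from h import *
go(T(ST,[[.026,-.092,.055]])[0],3.67)
look(5,(270,420,140,300),(240,400,130,260),2.5)
E
```

```text
clock 8.45 pos [0.6093 0.072  0.0567] heading z 3.707782867052797 F [ 0.5554 -0.4724 -0.6028] gap -0.00011109439303853256
tilt y [ 0.0154  0.0571 -0.9983]
tool shift [-0.0127  0.0024 -0.0017]
roll 0.03778286705278333
(400, 775, 3)
```

View pics/pair5.png

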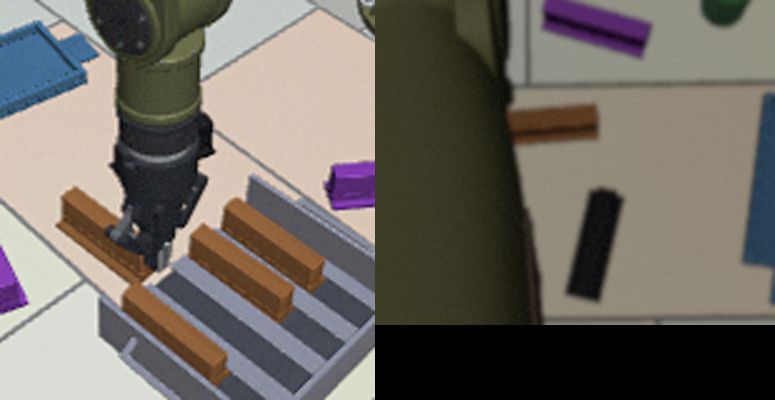

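Slat c is fully out, standing on its foot on the counter with its rear end at the fingers, scene-crop (145,275). I'll rise and move over its middle with the jaws partly open.

Call:
{"op": "step_arm", "data": {
  "steps": [
    {"x":-0.004,"y":-0.02,"z":0,"roll":0,"jaw":1},
    {"x":0,"y":-0.03,"z":0,"roll":0,"jaw":1},
    {"x":0.01,"y":-0.02,"z":0,"roll":0,"jaw":0.4},
    {"x":0.03,"y":0,"z":0,"roll":0,"jaw":0.4},
    {"x":0.025,"y":0,"z":0,"roll":0,"jaw":0.4},
    {"x":0.01,"y":0,"z":0,"roll":0,"jaw":0.4},
    {"x":0,"y":0,"z":0,"roll":0,"jaw":0.4},
    {"x":0,"y":0,"z":0,"roll":0,"jaw":0.4}
  ]
}}

```text
clock: 9.22
position: [0.6125, -0.0027, 0.1251]
eef_rot: [[0.07, 0.014, 0.997], [-0.996, 0.056, 0.069], [-0.055, -0.998, 0.018]]
contact_force: [-0.5, -0.0, 0.3]
finger_gap: 0.0515
```

```bash
python3 - <<'E'
from h import *
go(T(ST,[[.026,-.165,.055]])[0],3.67); print(read_state()["qpos"])
look(6,(250,400,140,300),(240,400,130,260),2.5)
c=cv2.imread("pics/scene6.png")[190:290,270:370];cv2.imwrite("pics/c6.png",cv2.resize(c,None,fx=6,fy=6,interpolation=cv2.INTER_CUBIC))
E
```

```text
clock 9.2167 pos [ 0.6125 -0.0027  0.1251] heading z 3.9844318708912425 F [-0.5022 -0.0373  0.3481] gap 0.05145940538537107
tilt y [ 0.0139  0.056  -0.9983]
tool shift [-0.0107  0.0708 -0.0012]
roll 0.3144318708912408
[ -1.8635  23.3131 -12.8803  53.1147   3.2358  84.1436]
(400, 775, 3)
```

View pics/c6.png

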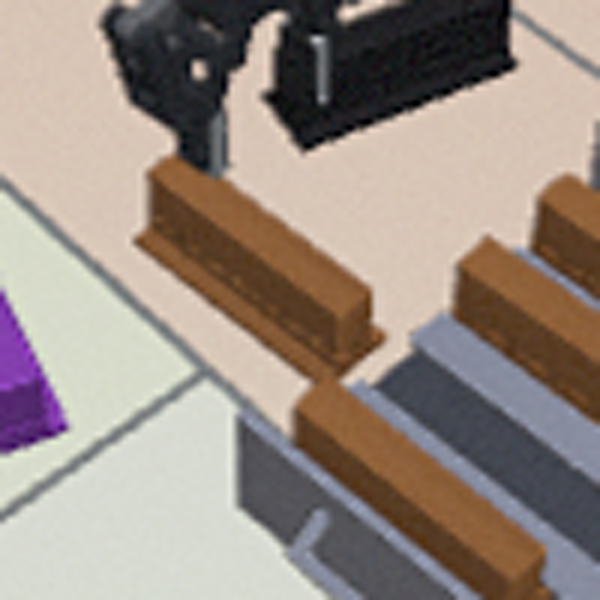

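The slat stands upright on the counter. Its top-face corners in the crop are about (148,170), (178,152), (372,292) and (340,312), which I'll fit now.

```bash
python3 - <<'E'
from h import *
P=ray("scene",crop([(148,170),(178,152),(372,292),(340,312)],6,(270,190)),.045); print(P,P.mean(0))
d=(P[0]+P[1]-P[2]-P[3]); print(np.degrees(np.arctan2(d[1],d[0])), np.linalg.norm(d)/2)
go(np.r_[P.mean(0)[:2],.040],3.67)
im=cv2.imread("pics/top6.png")[150:200,250:350];cv2.imwrite("pics/t6.png",cv2.convertScaleAbs(cv2.resize(im,None,fx=7,fy=7,interpolation=cv2.INTER_CUBIC),alpha=1.6))
E
```

```text
[[ 0.6299 -0.0557  0.045 ]
 [ 0.6129 -0.0551  0.045 ]
 [ 0.6033  0.0615  0.045 ]
 [ 0.6209  0.0604  0.045 ]] [0.6167 0.0028 0.045 ]
-85.42565737568295 0.11672539050813771
clock 9.3167 pos [ 0.6122 -0.0019  0.1249] heading z 4.057546602042376 F [-0.1823 -0.0297  0.7145] gap 0.05151839288143897
tilt y [ 0.0133  0.056  -0.9983]
tool shift [0.0003 0.0851 0.0034]
roll 0.387546602042363
```

View pics/t6.png

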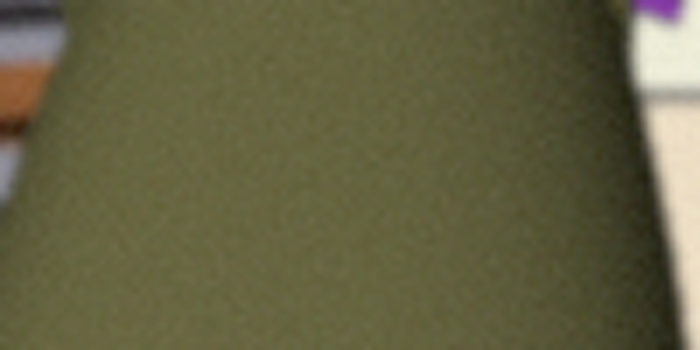

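Call:
{"op": "step_arm", "data": {
  "steps": [
    {"x":0,"y":0.02,"z":0.003,"roll":-0.5,"jaw":0.4},
    {"x":0,"y":0.025,"z":0,"roll":0,"jaw":0.4},
    {"x":0,"y":0.015,"z":0,"roll":0,"jaw":0.4},
    {"x":0,"y":0.005,"z":0,"roll":0,"jaw":0.4},
    {"x":0,"y":0,"z":0,"roll":0,"jaw":0.4}
  ]
}}

```text
clock: 9.73
position: [0.6164, 0.0079, 0.0581]
eef_rot: [[0.087, 0.014, 0.996], [-0.995, 0.058, 0.086], [-0.056, -0.998, 0.019]]
contact_force: [-0.5, -0.2, 1.2]
finger_gap: 0.0514
```

```bash
python3 - <<'E'
from h import *
go([.6167,.0028,.040],4.6)
im=get_image("scene")[:,:,::-1];cv2.imwrite("pics/scene7.png",im);cv2.imwrite("pics/c7.png",cv2.resize(im[180:280,270:370],None,fx=6,fy=6,interpolation=cv2.INTER_CUBIC))
E
```

```text
clock 9.7333 pos [0.6164 0.0079 0.0581] heading z 4.93464955002808 F [-0.471  -0.2195  1.1545] gap 0.0513717167211595
tilt y [ 0.0139  0.0578 -0.9982]
tool shift [ 0.0061  0.0178 -0.0005]
roll 0.3346495500280753
```

View pics/c7.png

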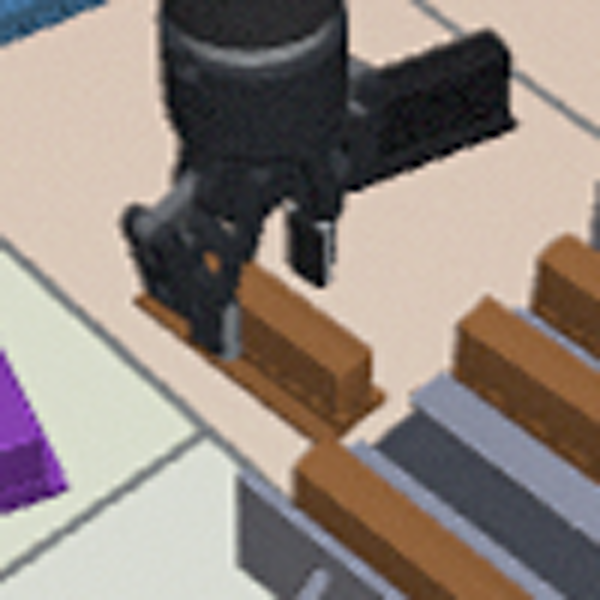

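Call:
{"op": "step_arm", "data": {
  "steps": [
    {"x":0.004,"y":0.01,"z":0,"roll":0.3,"jaw":0.4},
    {"x":0.002,"y":0.006,"z":0,"roll":0,"jaw":0.4},
    {"x":0,"y":0,"z":0,"roll":0,"jaw":0.4}
  ]
}}

```text
clock: 10.03
position: [0.6188, 0.0035, 0.0432]
eef_rot: [[0.083, 0.017, 0.996], [-0.995, 0.058, 0.082], [-0.056, -0.998, 0.022]]
contact_force: [-0.1, 0.1, -0.2]
finger_gap: 0.0513
```

Call:
{"op": "step_arm", "data": {
  "steps": [
    {"x":0,"y":0,"z":0,"roll":0,"jaw":0.8},
    {"x":0,"y":0,"z":0,"roll":0,"jaw":0.8},
    {"x":0,"y":0,"z":0,"roll":0,"jaw":0.8},
    {"x":0,"y":0,"z":0,"roll":0,"jaw":1},
    {"x":0,"y":0,"z":0,"roll":0,"jaw":1},
    {"x":0,"y":0,"z":0,"roll":0,"jaw":1}
  ]
}}

```text
clock: 10.53
position: [0.62, 0.0027, 0.0453]
eef_rot: [[0.082, 0.02, 0.996], [-0.995, 0.058, 0.081], [-0.056, -0.998, 0.025]]
contact_force: [-0.1, 0.1, -1.1]
finger_gap: 0.0212
```

Call:
{"op": "step_arm", "data": {
  "steps": [
    {"x":0,"y":-0.005,"z":0,"roll":0,"jaw":1},
    {"x":0,"y":-0.015,"z":0,"roll":0,"jaw":1},
    {"x":0,"y":-0.025,"z":0,"roll":0,"jaw":1},
    {"x":0,"y":-0.025,"z":0,"roll":0,"jaw":1},
    {"x":0,"y":-0.02,"z":0,"roll":0,"jaw":1},
    {"x":0,"y":0,"z":0,"roll":0,"jaw":1}
  ]
}}

```text
clock: 11.03
position: [0.6159, -0.0026, 0.1377]
eef_rot: [[0.082, 0.014, 0.997], [-0.995, 0.058, 0.081], [-0.057, -0.998, 0.019]]
contact_force: [1.3, 0.1, -0.6]
finger_gap: 0.0207
```

```bash
python3 - <<'E'
from h import *
go([.5419,-.284,.145],81.1)
look(8,(220,390,120,290),(240,400,130,260),2.4)
E
```

```text
clock 11.0333 pos [ 0.6159 -0.0026  0.1377] heading z 4.639073045751111 F [ 1.3319  0.1266 -0.6282] gap 0.0206753002483928
tilt y [ 0.0145  0.058  -0.9982]
tool shift [ 0.2735 -0.0246 -0.0964]
roll -76.46092695424886
(408, 792, 3)
```

View pics/pair8.png

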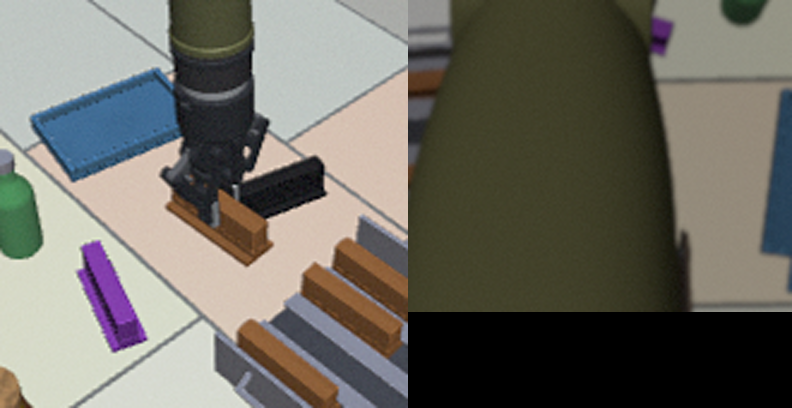

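Call:
{"op": "step_arm", "data": {
  "steps": [
    {"x":0.015,"y":-0.001,"z":-0.005,"roll":0,"jaw":1},
    {"x":0.025,"y":-0.002,"z":-0.009,"roll":0,"jaw":1},
    {"x":0.025,"y":-0.002,"z":-0.009,"roll":0,"jaw":1},
    {"x":0.025,"y":-0.002,"z":-0.009,"roll":0,"jaw":1},
    {"x":0.025,"y":-0.002,"z":-0.009,"roll":0,"jaw":1},
    {"x":0.025,"y":-0.002,"z":-0.009,"roll":0,"jaw":1},
    {"x":0.025,"y":-0.002,"z":-0.009,"roll":0,"jaw":1},
    {"x":0.025,"y":-0.002,"z":-0.009,"roll":0,"jaw":1},
    {"x":0.025,"y":-0.002,"z":-0.009,"roll":0,"jaw":1},
    {"x":0.02,"y":-0.002,"z":-0.007,"roll":0,"jaw":1},
    {"x":0.01,"y":0,"z":-0.004,"roll":0,"jaw":1},
    {"x":0,"y":0,"z":0,"roll":0,"jaw":1}
  ]
}}

```text
clock: 12.13
position: [0.5334, -0.2594, 0.1169]
eef_rot: [[0.086, -0.015, 0.996], [-0.994, 0.068, 0.087], [-0.069, -0.998, -0.009]]
contact_force: [-0.5, 0.4, -1.0]
finger_gap: 0.0211
```

Call:
{"op": "step_arm", "data": {
  "steps": [
    {"x":0,"y":0,"z":0,"roll":-5,"jaw":1},
    {"x":0,"y":0,"z":0,"roll":-7,"jaw":1},
    {"x":0,"y":0,"z":0,"roll":-7,"jaw":1},
    {"x":0,"y":0,"z":0,"roll":-7,"jaw":1},
    {"x":0,"y":0,"z":0,"roll":-7,"jaw":1},
    {"x":0,"y":0,"z":0,"roll":-7,"jaw":1},
    {"x":0,"y":0,"z":0,"roll":-7,"jaw":1},
    {"x":0,"y":0,"z":0,"roll":-7,"jaw":1},
    {"x":0,"y":0,"z":0,"roll":-7,"jaw":1},
    {"x":0,"y":0,"z":0,"roll":-7,"jaw":1},
    {"x":0,"y":0,"z":0,"roll":0,"jaw":1}
  ]
}}

```text
clock: 13.05
position: [0.5308, -0.2426, 0.1054]
eef_rot: [[0.965, -0.029, 0.261], [-0.258, 0.083, 0.963], [-0.05, -0.996, 0.072]]
contact_force: [-0.2, 0.4, -1.1]
finger_gap: 0.0208
```

```bash
python3 - <<'E'
from h import *
go([.5419,-.284,.10],81.1)
look(9,(200,350,90,240),(310,470,120,280),2.5)
E
```

```text
clock 13.05 pos [ 0.5308 -0.2426  0.1054] heading z 74.83623161470011 F [-0.1554  0.3733 -1.0679] gap 0.020763344016707687
tilt y [-0.0293  0.0825 -0.9962]
tool shift [ 0.0216  0.0016 -0.0374]
roll -6.2637683852998975
(400, 775, 3)
```

View pics/pair9.png

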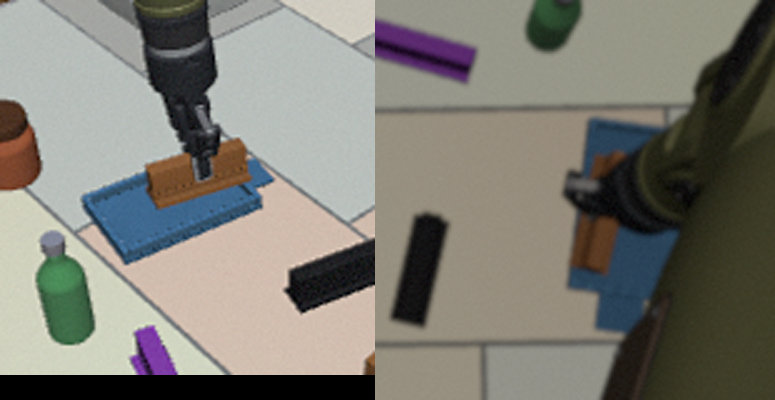

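Call:
{"op": "step_arm", "data": {
  "steps": [
    {"x":0.006,"y":0,"z":-0.01,"roll":-3,"jaw":1},
    {"x":0.006,"y":0,"z":-0.012,"roll":-3,"jaw":1},
    {"x":0.006,"y":0,"z":-0.01,"roll":0,"jaw":1},
    {"x":0,"y":0,"z":-0.005,"roll":0,"jaw":1},
    {"x":0,"y":0,"z":0,"roll":0,"jaw":1}
  ]
}}

```text
clock: 13.57
position: [0.5412, -0.2811, 0.1005]
eef_rot: [[0.984, -0.031, 0.173], [-0.17, 0.084, 0.982], [-0.045, -0.996, 0.078]]
contact_force: [-0.1, -0.2, -0.9]
finger_gap: 0.0209
```

```bash
python3 - <<'E'
from h import *
go([.542,-.286,.07],81.1)
R=np.array(read_state()["eef_rot"]);print("slat up",R@[-.056,-.998,.025])
look(10,(200,350,90,240),(310,470,120,280),2.5)
E
```

```text
clock 13.5667 pos [ 0.5412 -0.2811  0.1005] heading z 80.00007847636323 F [-0.1361 -0.2358 -0.9086] gap 0.020918906002032087
tilt y [-0.0311  0.0842 -0.996 ]
tool shift [ 0.003   0.0299 -0.0071]
roll -1.099921523636766
slat up [-0.0197 -0.0499  0.9984]
(400, 775, 3)
```

View pics/pair10.png

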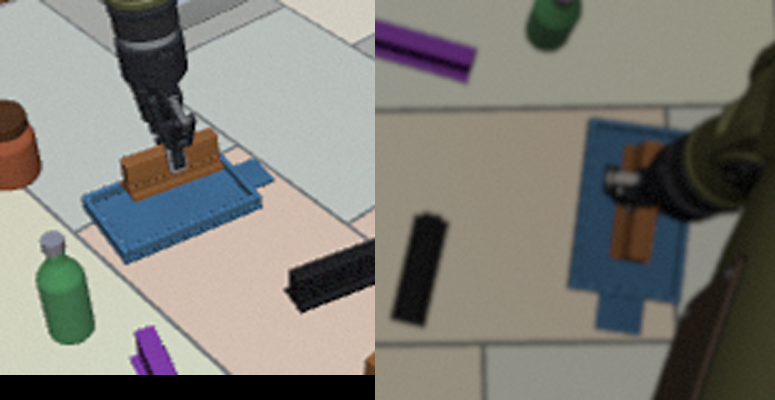

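Call:
{"op": "step_arm", "data": {
  "steps": [
    {"x":0.002,"y":0.012,"z":-0.004,"roll":-1,"jaw":1},
    {"x":0.001,"y":0.012,"z":-0.003,"roll":0,"jaw":1},
    {"x":0,"y":0.008,"z":0,"roll":0,"jaw":1},
    {"x":0,"y":0,"z":0,"roll":0,"jaw":1}
  ]
}}

```text
clock: 14.0
position: [0.5416, -0.2841, 0.065]
eef_rot: [[0.988, -0.031, 0.154], [-0.151, 0.085, 0.985], [-0.044, -0.996, 0.079]]
contact_force: [0.0, 0.3, -1.1]
finger_gap: 0.0209
```

```bash
python3 - <<'E'
from h import *
go([.542,-.286,.055],81.1)
R=np.array(read_state()["eef_rot"]);print("slat up",R@[-.056,-.998,.025])
E
```

```text
clock 14.0 pos [ 0.5416 -0.2841  0.065 ] heading z 81.09386572759901 F [ 0.0074  0.3007 -1.1274] gap 0.020896952127654585
tilt y [-0.031   0.085  -0.9959]
tool shift [ 0.0011  0.0097 -0.0026]
roll -0.006134272400970531
slat up [-0.0205 -0.0518  0.9983]
```

Call:
{"op": "step_arm", "data": {
  "steps": [
    {"x":0,"y":0.003,"z":0,"roll":0,"jaw":1},
    {"x":0,"y":0.003,"z":0,"roll":0,"jaw":1}
  ]
}}

```text
clock: 14.17
position: [0.5407, -0.2829, 0.0576]
eef_rot: [[0.987, -0.033, 0.155], [-0.151, 0.086, 0.985], [-0.045, -0.996, 0.08]]
contact_force: [-0.0, 0.9, -0.8]
finger_gap: 0.0206
```

Call:
{"op": "step_arm", "data": {
  "steps": [
    {"x":0,"y":0.002,"z":0,"roll":0,"jaw":1},
    {"x":0,"y":0.001,"z":0,"roll":0,"jaw":1}
  ]
}}

```text
clock: 14.33
position: [0.5402, -0.2821, 0.0537]
eef_rot: [[0.987, -0.033, 0.155], [-0.151, 0.087, 0.985], [-0.046, -0.996, 0.081]]
contact_force: [-0.2, 0.8, -0.8]
finger_gap: 0.0209
```

Call:
{"op": "step_arm", "data": {
  "steps": [
    {"x":0,"y":0.0015,"z":0,"roll":0,"jaw":1}
  ]
}}

```text
clock: 14.42
position: [0.5405, -0.2821, 0.053]
eef_rot: [[0.987, -0.033, 0.155], [-0.151, 0.086, 0.985], [-0.046, -0.996, 0.08]]
contact_force: [-4.3, 3.0, 20.5]
finger_gap: 0.0209
```

Call:
{"op": "step_arm", "data": {
  "steps": [
    {"x":0,"y":0.0015,"z":0,"roll":0,"jaw":1}
  ]
}}

```text
clock: 14.5
position: [0.5405, -0.2821, 0.053]
eef_rot: [[0.987, -0.033, 0.155], [-0.151, 0.086, 0.985], [-0.045, -0.996, 0.08]]
contact_force: [-5.4, 2.2, 15.3]
finger_gap: 0.021
```

Call:
{"op": "step_arm", "data": {
  "steps": [
    {"x":0,"y":0.001,"z":0,"roll":0,"jaw":1}
  ]
}}

```text
clock: 14.58
position: [0.5403, -0.2821, 0.0533]
eef_rot: [[0.987, -0.033, 0.155], [-0.152, 0.085, 0.985], [-0.045, -0.996, 0.079]]
contact_force: [-2.6, 1.4, 4.1]
finger_gap: 0.0212
```

Call:
{"op": "step_arm", "data": {
  "steps": [
    {"x":0,"y":0,"z":0,"roll":0,"jaw":0.7},
    {"x":0,"y":0,"z":0,"roll":0,"jaw":0.6},
    {"x":0,"y":0,"z":0,"roll":0,"jaw":0.5},
    {"x":0,"y":0,"z":0,"roll":0,"jaw":0.5}
  ]
}}

```text
clock: 14.92
position: [0.5416, -0.2826, 0.055]
eef_rot: [[0.988, -0.03, 0.155], [-0.152, 0.084, 0.985], [-0.042, -0.996, 0.078]]
contact_force: [-0.9, 0.1, -0.2]
finger_gap: 0.0426
```

```bash
python3 - <<'E'
from h import *
go([.542,-.286,.055],81.1)
look(11,(200,350,90,240),(310,470,120,280),2.5)
E
```

```text
clock 14.9167 pos [ 0.5416 -0.2826  0.055 ] heading z 81.07704038522674 F [-0.8595  0.1212 -0.189 ] gap 0.04263121697621451
tilt y [-0.0295  0.0837 -0.9961]
tool shift [ 0.0009 -0.0003 -0.0033]
roll -0.022959614773242265
(400, 775, 3)
```

View pics/pair11.png

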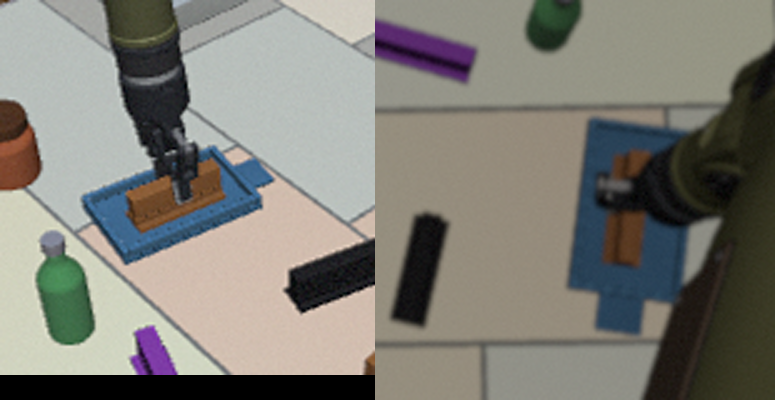

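The slat stands released in the rest. I'll rise clear and move the arm away.

Call:
{"op": "step_arm", "data": {
  "steps": [
    {"x":0,"y":-0.005,"z":0,"roll":0,"jaw":0.45},
    {"x":0,"y":-0.01,"z":0,"roll":0,"jaw":0.45},
    {"x":0,"y":-0.015,"z":0,"roll":0,"jaw":0.45},
    {"x":0,"y":-0.025,"z":0,"roll":0,"jaw":0.45},
    {"x":0,"y":-0.03,"z":0,"roll":0,"jaw":0.45},
    {"x":0,"y":-0.03,"z":0,"roll":0,"jaw":0.45},
    {"x":-0.02,"y":-0.02,"z":-0.02,"roll":0,"jaw":0.45},
    {"x":-0.03,"y":0,"z":-0.03,"roll":0,"jaw":0.45},
    {"x":-0.03,"y":0,"z":-0.03,"roll":0,"jaw":0.45},
    {"x":-0.03,"y":0,"z":-0.03,"roll":0,"jaw":0.45},
    {"x":-0.01,"y":0,"z":-0.02,"roll":0,"jaw":0.45},
    {"x":0,"y":0,"z":0,"roll":0,"jaw":0.45},
    {"x":0,"y":0,"z":0,"roll":0,"jaw":0.45}
  ]
}}

```text
clock: 16.1
position: [0.4048, -0.4093, 0.2013]
eef_rot: [[0.988, -0.024, 0.15], [-0.148, 0.077, 0.986], [-0.035, -0.997, 0.072]]
contact_force: [0.2, -0.5, -0.6]
finger_gap: 0.0471
```

```bash
python3 - <<'E'
from h import *
go([.542,-.286,.055],81.1)
look(12,(220,320,120,220),(370,450,150,270),4)
E
```

```text
clock 16.1 pos [ 0.4048 -0.4093  0.2013] heading z 81.35607264826665 F [ 0.2044 -0.5019 -0.6258] gap 0.04711759885501583
tilt y [-0.0242  0.0767 -0.9968]
tool shift [0.1226 0.152  0.1316]
roll 0.2560726482666382
(480, 720, 3)
```

View pics/pair12.png

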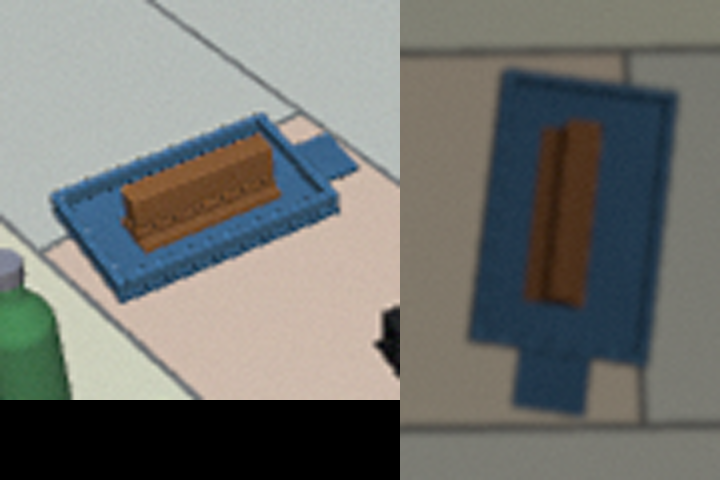

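View pics/scene12.png

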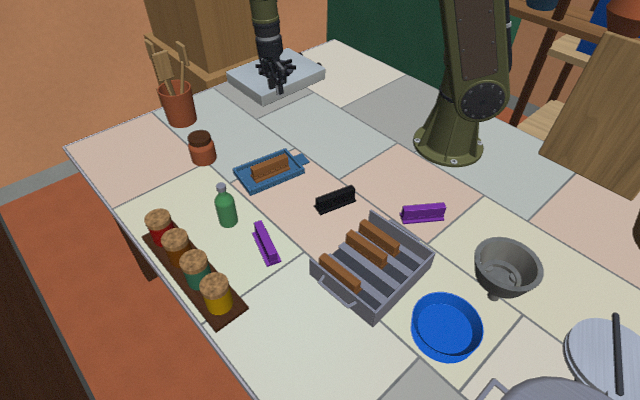

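View pics/top12.png

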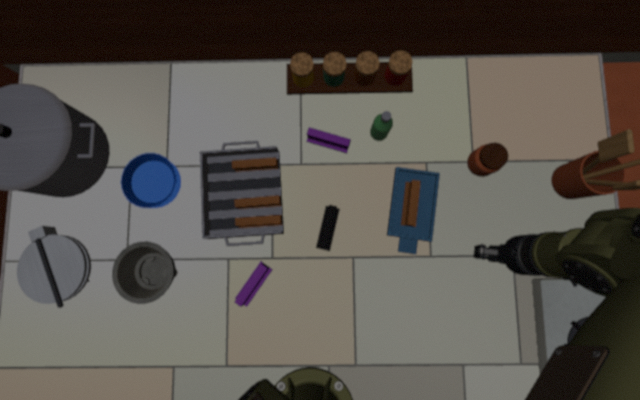

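Slat c stands on its foot inside the rest, at about (411,203) in the top view, with clearance to the rim all round. Everything else is at its original pixels, and the arm is clear. Handing in now.

```bash
python3 - <<'E'
from h import *
a=cv2.imread("pics/top0.png").astype(int);b=cv2.imread("pics/top12.png").astype(int)
d=np.abs(a-b).max(2)[:,:470]>45; ys,xs=np.where(d); 
n,l,st,ce=cv2.connectedComponentsWithStats(d.astype(np.uint8)); print([tuple(s) for s in st[1:] if s[4]>8])
print(read_state()["qd"])
print(hand_in())
E
```

```text
[(np.int32(260), np.int32(179), np.int32(7), np.int32(3), np.int32(9)), (np.int32(268), np.int32(179), np.int32(8), np.int32(4), np.int32(14)), (np.int32(402), np.int32(181), np.int32(17), np.int32(45), np.int32(415)), (np.int32(266), np.int32(369), np.int32(33), np.int32(24), np.int32(322))]
[ 1.3692  0.4843 -0.3657 -0.3199  0.3479  0.0303]
the job is handed in; nothing more can be done
None
```

The loose slat was c. It is out of the steamer and stands on its foot inside the blue spoon rest, released, and I've handed the job in at about 16 s of the 69 s.

- **Finding the loose one:** slats a and b hit a hard stop at about 10–16 N. Slat c kept moving at under 2 N. I did not push slat d.
- **Moving it:** I pushed c fully out through the mouth, gripped it on the counter and carried it over. I lowered it into the rest until it touched, with a peak of about 20 N at the wrist, then let go and moved the arm clear.
- **Final checks:** both cameras show c upright and about central in the rest. Comparing before and after top views, the only clear changes are c's empty slot, c in the rest and the robot's own base.
- **Shortcomings:**
    - The two cameras disagreed by about 6 mm on the steamer's position, so I used a fit of both; the moves had room for that.
    - The tool had tilted about 5° by the end, so c was lowered about 3° off level and settled flat when released.
    - Slats a and b may have shifted within their 3 mm play when I tested them.

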